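# Close the thread-waste filter: tighten its cover knobs crosswise in two passes

## Task

The suction filter has been cleaned and its clear cover laid back on the gasket with all four wing knobs loose. Tighten them by hand crosswise, each knob followed by the one opposite: once round until all four are just snug (about 0.42 N m), then once more round, again crosswise, until all four are firmly tight (about 0.59 N m). Do not overtighten any of them, do not lean on the clear cover, and leave the things round it where they are.

Things in the scene. Friction and masses are not known exactly. Their poses are not given: they have to be found in the camera images.
- filter_pot: round grey metal thread-waste filter pot, flange 184 mm across, on a 150 x 118 mm steel foot plate, fixed to the table, a hose spigot to either side (along its y axis, to 122 mm from the middle, 38 mm up). Origin at the middle of its underside, z up. Its four cover knobs, numbered counter-clockwise from above, stand at the corners of a 99 mm square round its middle.
- cover: clear brittle cover, 182 mm across; origin mid underside, 80 mm above the table, top at 88 mm. A knob's thread friction is 0.32 N m; the cushion's push adds to it and grows by 0.42 N m per radian. Turning torque: 0.07 to 0.3 while loose, 0.32 where the washer meets the cushion, 0.42 snug, 0.59 tight. Just after a stop friction has swung over and the hand feels 0.64 N m less; this may creep back within a second.
- knob_1: black two-winged hand knob, first of the ring (1 is opposite 3, 2 opposite 4). Origin on its turning axis at the cover's top, z up. The wing is a bar along its x axis, 52 mm long, 16 mm thick (y), 12 to 44 mm above the origin; grip it across the thickness, about 34 mm above the origin. It starts loose; clockwise from above tightens; it turns in place, at most 1.3 rad from loose to tight, and stays where it is left.
- knob_2: black two-winged hand knob, second of the ring (1 is opposite 3, 2 opposite 4). Origin on its turning axis at the cover's top, z up. The wing is a bar along its x axis, 52 mm long, 16 mm thick (y), 12 to 44 mm above the origin; grip it across the thickness, about 34 mm above the origin. It starts loose; clockwise from above tightens; it turns in place, at most 1.3 rad from loose to tight, and stays where it is left.
- knob_3: black two-winged hand knob, third of the ring (1 is opposite 3, 2 opposite 4). Origin on its turning axis at the cover's top, z up. The wing is a bar along its x axis, 52 mm long, 16 mm thick (y), 12 to 44 mm above the origin; grip it across the thickness, about 34 mm above the origin. It starts loose; clockwise from above tightens; it turns in place, at most 1.3 rad from loose to tight, and stays where it is left.
- knob_4: black two-winged hand knob, fourth of the ring (1 is opposite 3, 2 opposite 4). Origin on its turning axis at the cover's top, z up. The wing is a bar along its x axis, 52 mm long, 16 mm thick (y), 12 to 44 mm above the origin; grip it across the thickness, about 34 mm above the origin. It starts loose; clockwise from above tightens; it turns in place, at most 1.3 rad from loose to tight, and stays where it is left.
- washer_1: steel washer, 29 mm across, under knob 1; the knob's screw drives it down, 1.2 mm per radian, from a gap of up to 0.8 mm onto a black rubber cushion ring, 4 mm thick, on the cover. Origin mid underside, 92 mm above the table where it meets the cushion; it squeezes it by about 0.3 mm when snug, 0.8 mm when tight; 1.15 mm or more ruins it. Too little to see: feel it.
- washer_2: steel washer, 29 mm across, under knob 2; the knob's screw drives it down, 1.2 mm per radian, from a gap of up to 0.8 mm onto a black rubber cushion ring, 4 mm thick, on the cover. Origin mid underside, 92 mm above the table where it meets the cushion; it squeezes it by about 0.3 mm when snug, 0.8 mm when tight; 1.15 mm or more ruins it. Too little to see: feel it.
- washer_3: steel washer, 29 mm across, under knob 3; the knob's screw drives it down, 1.2 mm per radian, from a gap of up to 0.8 mm onto a black rubber cushion ring, 4 mm thick, on the cover. Origin mid underside, 92 mm above the table where it meets the cushion; it squeezes it by about 0.3 mm when snug, 0.8 mm when tight; 1.15 mm or more ruins it. Too little to see: feel it.
- washer_4: steel washer, 29 mm across, under knob 4; the knob's screw drives it down, 1.2 mm per radian, from a gap of up to 0.8 mm onto a black rubber cushion ring, 4 mm thick, on the cover. Origin mid underside, 92 mm above the table where it meets the cushion; it squeezes it by about 0.3 mm when snug, 0.8 mm when tight; 1.15 mm or more ruins it. Too little to see: feel it.
- pin_tin: round tin of pins with a red lid, 67 mm across and 31 mm high, a bystander standing loose on the table; origin at the middle of its underside
- masking_tape: roll of masking tape, 89 mm across and 25 mm high, a bystander lying loose on the table; origin at the middle of its underside

How it is judged:
By the outcome, as a careful person would: the job done as asked, in the order asked, and still so for the second after the job is handed in, with the robot touching nothing.
It also fails if it takes over 72 s, if anything falls off the work surface, if the arm or the gripper's body presses on something with over 40 N, if the wrist force passes 120 N, or if a joint passes its speed limit or range.

## Robot

A 6-joint arm with a two-finger parallel gripper is mounted at the origin on a cart in front of the work surface, level with it; the furniture and walls round the work are solid. World frame = base frame: x ahead of the robot, y to its left, z up, the work surface at z = 0. Lengths are in m, angles in rad, forces in N, time in s.
With the tool pointing down it reaches from about 0.325 to 0.85 m from the base axis. Payload 15.5 kg.
Tool frame: the origin (TCP) lies midway between the tips of the shut fingers; the grasp point (between the pads) lies 19 mm behind it; z points along the fingers, y is the direction in which the jaws open and shut (so a half turn about z gives the same grasp; the last joint's range is limited). The gripper opens to 91 mm and grips with 3 to 60 N. Pads are 32 mm wide; open, the fingers measure 118 mm over their backs; the gripper's body (76 mm by 178 mm) begins 60 mm behind the grasp point.
Start: joints at [1.008, 0.494, 1.345, -0, 1.302, -0.096], TCP at [0.281, 0.558, 0.214] pointing down, gripper open.
Joint ranges: [-2.91, 2.91], [-0.82, 2.16], [0.22, 2.67], [-1.22, 4.37], [0.12, 2.79], [-3.08, 3.08]. Speed limits (rad/s): [1.89, 1.89, 2.57, 3.01, 3.01, 3.01].

## Interface

Orientations are given as a unit quaternion [x, y, z, w].
In Python, from rig import bot, viewer, ticket gives the robot as it stands. The module is installed in compiled form; this text tells all that it offers.
- The arm moves only by the tool send_rows, never from a script. Its argument "motion" is a list of rows, each a list of 7 numbers: the shift along the tool's x, y, z in cm, then the turn, a rotation vector about the tool's x, y, z in degrees, then the closure in counts, from 0 (fully open) to 255 (shut). In form: [[x, y, z, rx, ry, rz, claw], ...]. A call has exactly 5 rows; each row is the pose to reach, as a shift and turn from the pose measured when the call began, along the tool's axes at that moment; what a row does not reach only later rows make up. A row lasts 1/12 s, in which the tool goes at most 41.7 mm and 7.16 degrees, less where a joint would pass 70% of its speed; a pose out of reach is approached as far as the arm can. A call with a gripper value outside its range is refused whole. The fingers move at their own pace and stop on an object; "grip_force" is the grip in N (left out, the last holds). Time passes only in rows, so rows that repeat a pose let the fingers close, or fill a call up. It gives the time, the measured TCP pose, the force and the opening at its end, in the units of the state.
- bot.sense(): the state, without advancing time (a new reading comes with each control period).
- viewer.read_camera(name): name is "scene" or "top" or "wrist"; returns a dict with "frame" (420x560x3 uint8, red, green, blue), "intrinsics" (3x3 intrinsics, pixels), "R" (3x3) and "t" (3): a world point X has camera coordinates R X + t. Camera axes: x right, y down, z forward; pixel columns grow to the right and rows downward; lengths in m; the calibration is good to about 2 mm. A picture is of the moment at which its call begins. There is no depth.
- ticket.hand_in(): hands the job in, once; it reports no verdict.
The state is a dict: "time_s": time; "qpos": joint angles; "qd": joint speeds; "tau": joint torques, N m; "ee_pos": TCP position; "ee_rot": TCP orientation; "force": force on the tool from outside, world axes, zero at the start; "moment": the same for the moment, N m; "finger_gap": finger opening in m.
Only numpy, scipy, OpenCV 4.12 (cv2) and the standard library are available. Lean on these libraries where they do the work, as an engineer would, in place of code of your own. Each camera call takes 0.05 s, during which the arm holds its last target. There are 200 camera calls.

## Working session

There is one attempt and no reset: what is moved stays moved. The work goes in short steps, Python scripts to look and compute and a tool call to move; the robot and the scene stay as the last step left them, time stands still between calls to the robot, and variables do not carry over. Pictures are saved under pics/ and viewed, about 8 in all and at most 12, crops included, and the job is handed in when it is done.

Besides the shell and the picture viewer there is one more tool, called after "Emit:" as a command line: name --pt "numbers of a row" for each row, then --argument value for the rest. send_rows: Moves the arm, as the interface text tells. Its arguments: {"type":"object","properties":{"motion":{"type":"array"},"grip_force":{"type":"number"}},"required":["motion"]}

```bash
mkdir -p pics; python3 - <<'E'
from rig import bot,viewer
import cv2
s=bot.sense();print(s)
for n in("top","scene"):
    c=viewer.read_camera(n);cv2.imwrite(f"pics/{n}0.png",c["frame"][:,:,::-1]);print(n,c["intrinsics"].tolist(),c["R"].tolist(),c["t"].tolist())
E
```

```text
{'time_s': 0.0, 'qpos': array([ 1.00849057e+00,  4.94177179e-01,  1.34613208e+00, -1.55898419e-05,
        1.30250381e+00, -9.55257026e-02]), 'qd': array([-4.13906673e-05, -5.77166957e-04,  1.10137309e-03, -2.02623341e-04,
        1.35110968e-03, -4.24570873e-04]), 'tau': array([-1.81135307e-03, -8.78805399e+01, -3.81857729e+01,  7.02942512e-02,
        5.32438606e-02, -1.74830634e-04]), 'ee_pos': array([0.28106927, 0.55780492, 0.21334168]), 'ee_rot': array([ 2.31274905e-01,  9.72888249e-01, -5.79923340e-04, -1.89995402e-04]), 'force': array([-0.46728693, -0.24622525, -0.29461205]), 'moment': array([-0.01034791,  0.01611634, -0.00259073]), 'finger_gap': 0.09121106635927569}
top [[487.2017953954655, 0.0, 283.70436855089855], [0.0, 487.2017953954655, 211.9298449727001], [0.0, 0.0, 1.0]] [[-0.029350217939683804, -0.9994919983534953, -0.012422154975264348], [-0.9818534294938781, 0.031157182450649235, -0.18706435516379766], [0.18735636551236667, 0.0067063558713638715, -0.9822691164303817]] [0.045013341806544496, 0.5132482520780407, 1.2114850641565138]
scene [[467.86058441232194, 0.0, 278.1769641424408], [0.0, 467.86058441232194, 209.50327720104028], [0.0, 0.0, 1.0]] [[0.8868382114215597, -0.46187185667465647, -0.013869923378128353], [-0.26799749042014337, -0.4896650620850219, -0.8297020381448855], [0.37642440395265914, 0.7395285761788908, -0.5580341863396078]] [-0.4414707301631534, 0.21673374504316517, 1.1092046339304602]
```

View pics/top0.png

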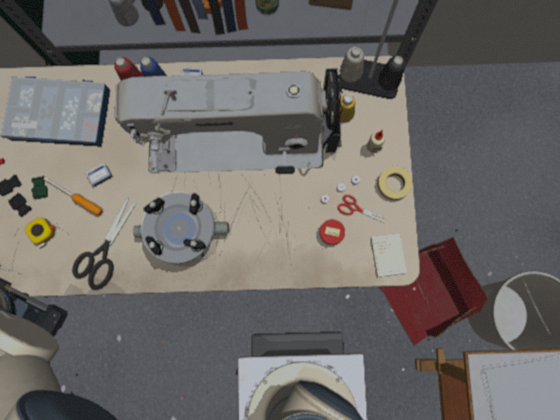

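The top view shows the pot at about (178,228), with four black knobs, and the sewing machine ahead of it. I'll enlarge both views.

```bash
python3 - <<'E'
import cv2,numpy as np
a=cv2.imread("pics/top0.png")[180:275,125:235];b=cv2.imread("pics/scene0.png")
a=cv2.resize(a,None,fx=7,fy=6.3,interpolation=cv2.INTER_CUBIC) if 0 else cv2.resize(a,None,fx=6,fy=6,interpolation=cv2.INTER_CUBIC)
cv2.imwrite("pics/top0c.png",a)
E
```

```text
(no output)
```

View pics/top0c.png

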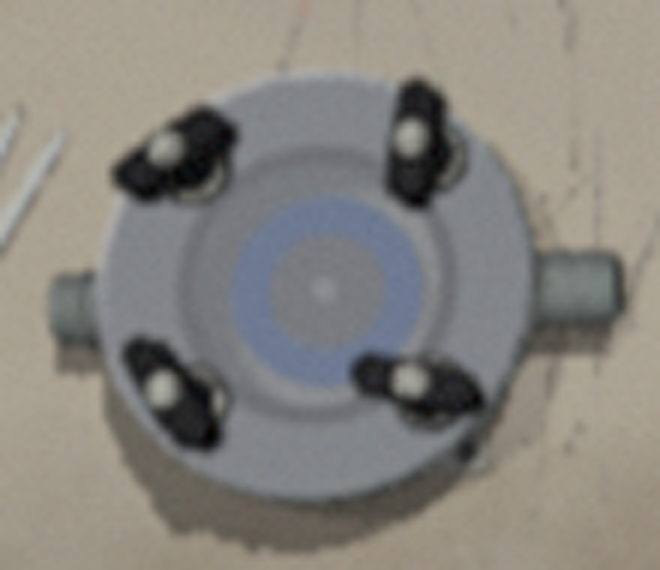

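View pics/scene0.png

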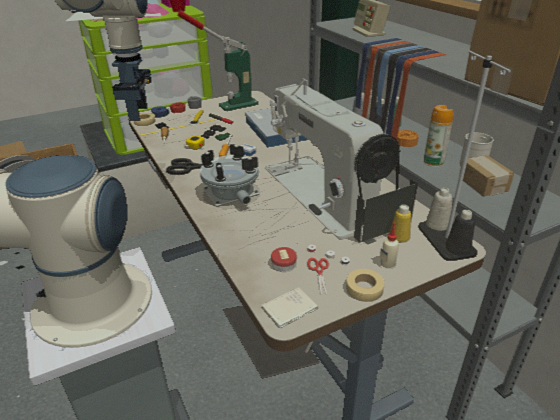

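The four wings read clearly in the enlarged crop; the sewing machine stands at the far side. Now I'll convert these to positions.

```bash
cat >h.py <<'E'
import numpy as np
from scipy.spatial.transform import Rotation as Ro
def ray(c,uv,z):
    K,R,t=[np.array(c[k]) for k in("intrinsics","R","t")]
    o=-R.T@t;d=R.T@np.linalg.inv(K)@np.array([uv[0],uv[1],1.]);return o+d*(z-o[2])/d[2]
def proj(c,X):
    K,R,t=[np.array(c[k]) for k in("intrinsics","R","t")]
    p=K@(R@np.array(X)+t);return p[:2]/p[2]
def knobs(c,W,z=0.13):
    out={}
    for n,(a,b) in W.items():
        p,q=ray(c,a,z),ray(c,b,z);out[n]=((p+q)/2,np.degrees(np.arctan2(*(q-p)[1::-1])),np.linalg.norm(q-p))
    return out
def toolyaw(s):
    x=Ro.from_quat(s["ee_rot"]).apply([1,0,0]);return np.degrees(np.arctan2(x[1],x[0]))
E
python3 - <<'E'
from rig import bot,viewer
from h import *
c=viewer.read_camera("top")
f=lambda p:(p[0]/6+125-.4,p[1]/6+180-.4)
W=dict(A=((422,85),(405,200)),B=((120,175),(230,125)),C=((135,350),(210,440)),D=((362,372),(475,400)))
k=knobs(c,{n:(f(a),f(b)) for n,(a,b) in W.items()})
for n,v in k.items():print(n,v[0].round(4),v[1].round(1),v[2].round(4))
m=np.mean([v[0] for v in k.values()],0);print(m,[np.linalg.norm(k[a][0]-k[b][0]) for a,b in("AC","BD","AB")])
print("spig",ray(c,f((620,285)),.038),ray(c,f((52,308)),.038))
s=bot.sense();print(toolyaw(s),Ro.from_quat(s["ee_rot"]).as_matrix().round(3).tolist())
w=viewer.read_camera("wrist");print(proj(w,s["ee_pos"]-[0,0,.1]))
for u in((165,170),(150,170),(180,168),(320,165)):print(u,ray(c,u,.0).round(3),ray(c,u,.15).round(3))
E
```

```text
A [0.5271 0.2473 0.13  ] 172.0 0.0479
B [0.5271 0.3441 0.13  ] -66.5 0.0483
C [0.4272 0.3431 0.13  ] -140.3 0.0481
D [0.4278 0.2448 0.13  ] -105.6 0.0469
[0.47729769 0.29479446 0.13      ] [np.float64(0.13843859403132666), np.float64(0.14043399932385295), np.float64(0.0968201405535984)]
spig [0.48092873 0.17537266 0.038     ] [0.47856078 0.42182443 0.038     ]
153.25062106274925 [[-0.893, 0.45, -0.001], [0.45, 0.893, -0.001], [0.0, -0.001, -1.0]]
[281.0172208  211.34769501]
(165, 170) [0.651 0.352 0.   ] [0.608 0.313 0.15 ]
(150, 170) [0.652 0.393 0.   ] [0.609 0.349 0.15 ]
(180, 168) [0.655 0.31  0.   ] [0.611 0.277 0.15 ]
(320, 165) [ 0.651 -0.073  0.   ] [ 0.608 -0.062  0.15 ]
```

```bash
python3 - <<'E'
import cv2,numpy as np
a=cv2.imread("pics/top0.png")[60:185,100:225];b=cv2.imread("pics/scene0.png")[75:200,185:310]
f=lambda i:cv2.resize(i,(400,400),interpolation=cv2.INTER_CUBIC)
cv2.imwrite("pics/m.png",np.hstack([f(a),f(b)]))
from rig import viewer
from h import *
c=viewer.read_camera("top")
for u in((130,125),(165,125),(320,128)):print(u,[ray(c,u,z)[:2].round(3).tolist() for z in(.1,.18,.25,.3)])
s=viewer.read_camera("scene")
for X in((.6,.34,.18),(.6,.34,.0),(.62,.34,.25),(.66,.34,.18),(.66,.34,.25)):print(X,((proj(c,X)-[100,60])*3.2).round(),((proj(s,X)-[185,75])*3.2+[400,0]).round())
E
```

```text
(130, 125) [[0.745, 0.418], [0.714, 0.391], [0.686, 0.368], [0.666, 0.351]]
(165, 125) [[0.742, 0.328], [0.711, 0.307], [0.683, 0.289], [0.664, 0.276]]
(320, 128) [[0.72, -0.07], [0.691, -0.064], [0.664, -0.059], [0.646, -0.055]]
(0.6, 0.34, 0.18) [161. 352.] [629. 169.]
(0.6, 0.34, 0.0) [221. 409.] [636. 326.]
(0.62, 0.34, 0.25) [133. 297.] [645.  98.]
(0.66, 0.34, 0.18) [163. 274.] [683. 157.]
(0.66, 0.34, 0.25) [135. 242.] [681.  90.]
```

View pics/m.png

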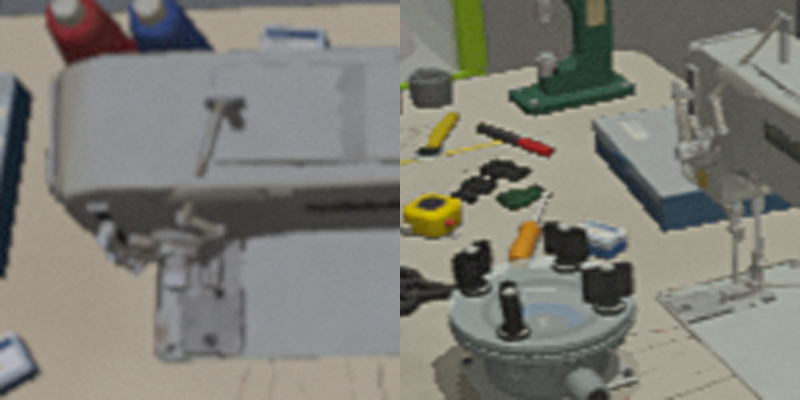

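The machine head stays beyond x≈0.66 at gripper-body height, so there's clearance to work. Moving towards knob A (far right).

Emit:
send_rows --pt "-3.7 -1.7 0.4 0 0 0 140" --pt "-7.4 -3.4 0.8 0 0 0 140" --pt "-11.1 -5.1 1.2 0 0 0 140" --pt "-14.8 -6.9 1.6 0 0 0 140" --pt "-18 -8.3 2 0 0 0 140" --grip_force 30

```text
time_s: 0.72
ee_pos: [0.4056, 0.4008, 0.1936]
ee_rot: [0.231, 0.973, -0.0, 0.0]
force: [0.9, 0.2, -0.8]
finger_gap: 0.0607
```

Emit:
send_rows --pt "-3.7 -1.7 0 0 0 -4 140" --pt "-7.4 -3.4 0 0 0 -8 140" --pt "-11.1 -5.1 0 0 0 -12 140" --pt "-14.8 -6.9 0 0 0 -16 140" --pt "-17.9 -8.4 0 0 0 -18.7 140"

```text
time_s: 1.13
ee_pos: [0.5291, 0.2428, 0.1938]
ee_rot: [0.069, 0.998, -0.0, 0.0]
force: [0.8, 0.0, -0.7]
finger_gap: 0.0412
```

Emit:
send_rows --pt "0 0 0 0 0 0 140" --pt "0 0 0 0 0 0 140" --pt "0 0 0 0 0 0 140" --pt "0 0 0 0 0 0 140" --pt "0 0 0 0 0 0 140"

```text
time_s: 1.55
ee_pos: [0.5283, 0.2439, 0.1938]
ee_rot: [0.068, 0.998, -0.0, 0.0]
force: [-0.8, 0.2, 0.3]
finger_gap: 0.0409
```

```bash
cat >go.py <<'E'
# usage: go.py x y z yaw -> shift (cm, tool axes) and rz to get there
import sys
from rig import bot
from h import *
s=bot.sense();x,y,z,yaw=map(float,sys.argv[1:5])
d=Ro.from_quat(s["ee_rot"]).inv().apply(np.array([x,y,z])-s["ee_pos"])*100
print("t",round(s["time_s"],2),"pos",s["ee_pos"].round(4),"yaw",toolyaw(s).round(2),"q6",s["qpos"][5].round(3),"gap",round(s["finger_gap"],4),"F",s["force"].round(2),"M",s["moment"].round(3))
e=(Ro.from_quat(s["ee_rot"]).inv()*Ro.from_euler("ZX",[yaw,180],degrees=True)).as_rotvec(degrees=True)
print("shift",d.round(2),"turn",e.round(2))
E
python3 go.py .5271 .2473 .105 172; python3 - <<'E'
from rig import viewer
import cv2
c=viewer.read_camera("wrist");cv2.imwrite("pics/w1.png",c["frame"][:,:,::-1])
from h import *
for X in((.5271,.2473,.132),(.5271,.3441,.132),(.4272,.3431,.132),(.4278,.2448,.132)):print(proj(c,X).round())
E
```

```text
t 1.55 pos [0.5283 0.2439 0.1938] yaw 172.2 q6 -1.104 gap 0.0409 F [-0.78  0.17  0.31] M [ 0.036 -0.009 -0.037]
shift [0.17 0.33 8.88] turn [-0.03  0.01  0.2 ]
[285. 223.]
[402. 207.]
[398.  76.]
[264.  97.]
```

View pics/w1.png

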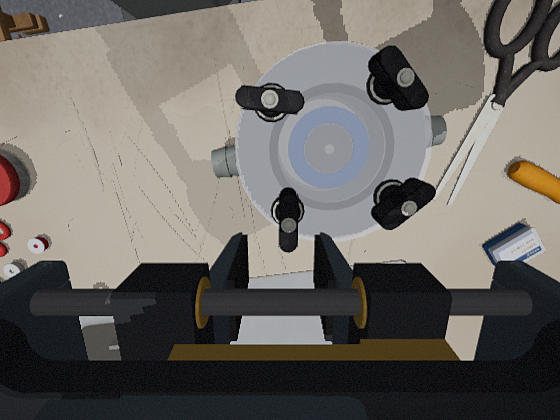

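The wrist view shows knob A at (288,221), B at (403,205), C at (398,78) and D at (270,100), all within a few pixels of the predictions. I'll take the yaws from it.

```bash
python3 - <<'E'
from rig import viewer
from h import *
c=viewer.read_camera("wrist")
W=dict(A=((288,190),(289,248)),B=((375,217),(432,190)),C=((377,54),(422,102)),D=((238,98),(302,102)))
for n,v in knobs(c,W,.13).items():print(n,v[0].round(4),v[1].round(1),v[2].round(4))
E
```

```text
A [0.5258 0.2504 0.13  ] -6.5 0.0512
B [0.5248 0.3457 0.13  ] 109.7 0.0499
C [0.4289 0.3453 0.13  ] 40.7 0.0489
D [0.4305 0.2489 0.13  ] 78.8 0.0478
```

Emit:
send_rows --pt "0.17 0.27 3 0 0 -0.8 140" --pt "0.17 0.27 6 0 0 -0.8 140" --pt "0.17 0.27 8.7 0 0 -0.8 150" --pt "0.17 0.27 8.7 0 0 -0.8 200" --pt "0.17 0.27 8.7 0 0 -0.8 255" --grip_force 15

```text
time_s: 2.07
ee_pos: [0.5263, 0.2468, 0.1064]
ee_rot: [0.061, 0.998, -0.001, -0.001]
force: [0.2, 0.4, 0.8]
finger_gap: 0.0271
```

Emit:
send_rows --pt "0 0 0 0 0 0 255" --pt "0 0 0 0 0 0 255" --pt "0 0 0 0 0 0 255" --pt "0 0 0 0 0 0 255" --pt "0 0 0 0 0 0 255"

```text
time_s: 2.48
ee_pos: [0.5274, 0.2498, 0.1081]
ee_rot: [0.061, 0.998, 0.002, 0.0]
force: [1.3, 24.1, -16.9]
finger_gap: 0.0162
```

```bash
python3 go.py .527 .2465 .106 173
```

```text
t 2.48 pos [0.5274 0.2498 0.1081] yaw 173.02 q6 -1.112 gap 0.0162 F [  1.33  24.06 -16.92] M [ 4.19  -0.489 -0.381]
shift [ 0.   -0.33  0.21] turn [0.2  0.04 0.02]
```

Emit:
send_rows --pt "0 0 0.15 0 0 2 255" --pt "0 0 0.15 0 0 4 255" --pt "0 0 0.15 0 0 6 255" --pt "0 0 0.15 0 0 8 255" --pt "0 0 0.15 0 0 10 255"

```text
time_s: 2.9
ee_pos: [0.5276, 0.2504, 0.1082]
ee_rot: [0.148, 0.989, 0.002, 0.001]
force: [-2.2, 3.3, -9.0]
finger_gap: 0.0158
```

```bash
python3 go.py .527 .25 .106 173
```

```text
t 2.9 pos [0.5276 0.2504 0.1082] yaw 162.94 q6 -0.936 gap 0.0158 F [-2.16  3.31 -9.05] M [0.401 0.202 0.288]
shift [ 0.05 -0.05  0.22] turn [  0.26   0.08 -10.06]
```

Emit:
send_rows --pt "0 0 0.1 0 0 2 255" --pt "0 0 0.1 0 0 4 255" --pt "0 0 0.1 0 0 6 255" --pt "0 0 0.1 0 0 8 255" --pt "0 0 0.1 0 0 10 255"

```text
time_s: 3.32
ee_pos: [0.5276, 0.2505, 0.1083]
ee_rot: [0.235, 0.972, 0.002, 0.001]
force: [0.5, -0.2, -14.7]
finger_gap: 0.0157
```

```bash
python3 go.py .527 .25 .106 173
```

```text
t 3.32 pos [0.5276 0.2505 0.1083] yaw 152.87 q6 -0.76 gap 0.0157 F [  0.45  -0.22 -14.71] M [-0.014 -0.066  0.323]
shift [ 0.03 -0.08  0.23] turn [  0.28   0.08 -20.13]
```

Emit:
send_rows --pt "0 0 -0.1 0 0 1 255" --pt "0 0 -0.1 0 0 2 255" --pt "0 0 -0.1 0 0 3 255" --pt "0 0 -0.1 0 0 4 255" --pt "0 0 -0.1 0 0 5 255"

```text
time_s: 3.73
ee_pos: [0.5277, 0.2507, 0.1102]
ee_rot: [0.277, 0.961, 0.003, 0.001]
force: [-6.4, 0.1, 4.8]
finger_gap: 0.0161
```

```bash
python3 go.py .527 .25 .106 173
```

```text
t 3.73 pos [0.5277 0.2507 0.1102] yaw 147.8 q6 -0.672 gap 0.0161 F [-6.43  0.06  4.8 ] M [-0.165  1.173  0.379]
shift [ 0.02 -0.1   0.42] turn [  0.31   0.09 -25.2 ]
```

Emit:
send_rows --pt "0 0 0 0 0 1 255" --pt "0 0 0 0 0 2 255" --pt "0 0 0 0 0 3 255" --pt "0 0 0 0 0 4 255" --pt "0 0 0 0 0 5 255"

```text
time_s: 4.15
ee_pos: [0.5276, 0.2508, 0.1103]
ee_rot: [0.32, 0.948, 0.003, 0.001]
force: [-3.9, 1.0, -3.0]
finger_gap: 0.0162
```

```bash
python3 go.py .527 .25 .106 173
```

```text
t 4.15 pos [0.5276 0.2508 0.1103] yaw 142.71 q6 -0.583 gap 0.0162 F [-3.88  0.98 -3.03] M [-0.039  0.667  0.399]
shift [ 0.   -0.1   0.43] turn [  0.32   0.07 -30.29]
```

Emit:
send_rows --pt "0 0 0 0 0 0.8 255" --pt "0 0 0 0 0 1.6 255" --pt "0 0 0 0 0 2.4 255" --pt "0 0 0 0 0 3.2 255" --pt "0 0 0 0 0 4 255"

```text
time_s: 4.57
ee_pos: [0.5277, 0.2508, 0.1103]
ee_rot: [0.353, 0.936, 0.003, 0.001]
force: [-3.1, 0.7, -5.4]
finger_gap: 0.0158
```

```bash
python3 go.py .527 .25 .106 173
```

```text
t 4.57 pos [0.5277 0.2508 0.1103] yaw 138.63 q6 -0.511 gap 0.0158 F [-3.09  0.66 -5.44] M [0.069 0.572 0.447]
shift [-0.   -0.11  0.43] turn [  0.33   0.06 -34.37]
```

Emit:
send_rows --pt "0 0 0 0 0 0 150" --pt "0 0 0 0 0 0 140" --pt "0 0 -1 0 0 0 140" --pt "0 0 -3.5 0 0 0 140" --pt "0 0 -6.5 0 0 0 140"

```text
time_s: 4.98
ee_pos: [0.5269, 0.2502, 0.1757]
ee_rot: [0.353, 0.936, 0.002, -0.0]
force: [-0.7, 0.9, -0.4]
finger_gap: 0.0407
```

Emit:
send_rows --pt "3 0.1 0 0 0 -7 140" --pt "6 0.3 0 0 0 -14 140" --pt "9 0.5 0 0 0 -21 140" --pt "12 0.6 0 0 0 -28 140" --pt "13.8 0.7 0 0 0 -35 140"

```text
time_s: 5.4
ee_pos: [0.4264, 0.3483, 0.1772]
ee_rot: [0.052, 0.999, 0.003, 0.001]
force: [0.3, 0.9, 0.1]
finger_gap: 0.0413
```

Emit:
send_rows --pt "0 0 0 0 0 -7 140" --pt "0 0 0 0 0 -14 140" --pt "0 0 0 0 0 -21 140" --pt "0 0 0 0 0 -28 140" --pt "0 0 0 0 0 -35 140"

```text
time_s: 5.82
ee_pos: [0.4269, 0.3487, 0.1784]
ee_rot: [-0.254, 0.967, 0.002, 0.003]
force: [-0.1, 0.2, -0.3]
finger_gap: 0.0411
```

```bash
python3 go.py .429 .3475 .103 220;python3 - <<'E'
from rig import viewer
import cv2
c=viewer.read_camera("wrist");cv2.imwrite("pics/w2.png",c["frame"][:,:,::-1])
E
```

```text
t 5.82 pos [0.4269 0.3487 0.1784] yaw -150.62 q6 -1.51 gap 0.0411 F [-0.12  0.19 -0.29] M [0.069 0.069 0.023]
shift [-0.08 -0.23  7.54] turn [  0.16   0.38 -10.62]
```

View pics/w2.png

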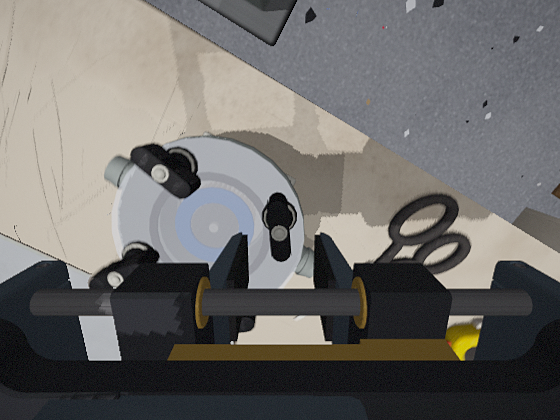

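Knob C spans (277,198) to (283,258). Knob D spans (137,152) to (194,190). I'll compute their positions.

```bash
python3 - <<'E'
from rig import viewer
from h import *
c=viewer.read_camera("wrist")
W=dict(C=((276,198),(283,258)),D=((137,151),(194,190)))
for n,v in knobs(c,W,.13).items():print(n,v[0].round(4),v[1].round(1),v[2].round(4))
print(proj(c,(.5277,.2508,.13)))
E
```

```text
C [0.4267 0.347  0.13  ] 36.1 0.0508
D [0.4288 0.2509 0.13  ] 83.2 0.0487
[118.23158518 273.96007909]
```

Emit:
send_rows --pt "0 -0.2 1.5 0 0 -7 140" --pt "0 -0.2 4.5 0 0 -9 140" --pt "0 -0.2 7.4 0 0 -9 145" --pt "0 -0.2 7.4 0 0 -9 190" --pt "0 -0.2 7.4 0 0 -9 255"

```text
time_s: 6.33
ee_pos: [0.4278, 0.347, 0.1042]
ee_rot: [-0.326, 0.946, 0.002, 0.002]
force: [1.0, 0.2, 1.2]
finger_gap: 0.0289
```

Emit:
send_rows --pt "0 0 0 0 0 0 255" --pt "0 0 0 0 0 0 255" --pt "0 0 0 0 0 0 255" --pt "0 0 0 0 0 0 255" --pt "0 0 0 0 0 0 255"

```text
time_s: 6.75
ee_pos: [0.4283, 0.3479, 0.106]
ee_rot: [-0.325, 0.946, 0.003, 0.003]
force: [-3.2, 4.6, -1.3]
finger_gap: 0.0181
```

```bash
python3 go.py .4275 .347 .104 218.5
```

```text
t 6.75 pos [0.4283 0.3479 0.106 ] yaw -142.11 q6 -1.663 gap 0.0181 F [-3.18  4.59 -1.34] M [ 0.872  0.481 -0.321]
shift [ 0.12 -0.03  0.2 ] turn [ 0.18  0.41 -0.61]
```

Emit:
send_rows --pt "0 0 0 0 0 2 255" --pt "0 0 0 0 0 4 255" --pt "0 0 0 0 0 6 255" --pt "0 0 0 0 0 8 255" --pt "0 0 0 0 0 10 255"

```text
time_s: 7.17
ee_pos: [0.4283, 0.348, 0.1072]
ee_rot: [-0.24, 0.971, 0.003, 0.003]
force: [-1.0, 0.3, -9.1]
finger_gap: 0.0158
```

```bash
python3 go.py .4275 .347 .104 218.5
```

```text
t 7.17 pos [0.4283 0.348  0.1072] yaw -152.27 q6 -1.486 gap 0.0158 F [-0.98  0.31 -9.05] M [-0.076  0.202  0.351]
shift [ 0.12 -0.06  0.32] turn [  0.22   0.43 -10.77]
```

Emit:
send_rows --pt "0 0 0.1 0 0 1 255" --pt "0 0 0.1 0 0 2 255" --pt "0 0 0.1 0 0 3 255" --pt "0 0 0.1 0 0 4 255" --pt "0 0 0.1 0 0 5 255"

```text
time_s: 7.58
ee_pos: [0.4284, 0.3481, 0.107]
ee_rot: [-0.196, 0.981, 0.003, 0.003]
force: [-5.3, -1.8, 7.7]
finger_gap: 0.0162
```

```bash
python3 go.py .4275 .347 .104 218.5
```

```text
t 7.58 pos [0.4284 0.3481 0.107 ] yaw -157.34 q6 -1.397 gap 0.0162 F [-5.34 -1.8   7.69] M [-0.687  0.861  0.4  ]
shift [ 0.12 -0.07  0.3 ] turn [  0.23   0.45 -15.84]
```

Emit:
send_rows --pt "0 0 0 0 0 1 255" --pt "0 0 0 0 0 2 255" --pt "0 0 0 0 0 3 255" --pt "0 0 0 0 0 4 255" --pt "0 0 0 0 0 5 255"

```text
time_s: 8.0
ee_pos: [0.4284, 0.3481, 0.1072]
ee_rot: [-0.153, 0.988, 0.003, 0.003]
force: [-3.8, -2.0, -1.0]
finger_gap: 0.0161
```

```bash
python3 go.py .4275 .347 .104 218.5
```

```text
t 8.0 pos [0.4284 0.3481 0.1072] yaw -162.44 q6 -1.308 gap 0.0161 F [-3.85 -2.01 -1.03] M [-0.434  0.546  0.36 ]
shift [ 0.12 -0.08  0.31] turn [  0.25   0.45 -20.93]
```

Emit:
send_rows --pt "0 0 0 0 0 1 255" --pt "0 0 0 0 0 2 255" --pt "0 0 0 0 0 3 255" --pt "0 0 0 0 0 4 255" --pt "0 0 0 0 0 5 255"

```text
time_s: 8.42
ee_pos: [0.4283, 0.3481, 0.1071]
ee_rot: [-0.109, 0.994, 0.003, 0.003]
force: [-3.7, -2.2, -2.7]
finger_gap: 0.0159
```

```bash
python3 go.py .4275 .347 .104 218.5
```

```text
t 8.42 pos [0.4283 0.3481 0.1071] yaw -167.53 q6 -1.219 gap 0.0159 F [-3.71 -2.22 -2.75] M [-0.47   0.495  0.396]
shift [ 0.11 -0.09  0.31] turn [  0.27   0.43 -26.03]
```

Emit:
send_rows --pt "0 0 0 0 0 0.8 255" --pt "0 0 0 0 0 1.6 255" --pt "0 0 0 0 0 2.4 255" --pt "0 0 0 0 0 3.2 255" --pt "0 0 0 0 0 4 255"

```text
time_s: 8.83
ee_pos: [0.4283, 0.348, 0.1072]
ee_rot: [-0.073, 0.997, 0.004, 0.003]
force: [-3.5, -0.8, -2.7]
finger_gap: 0.0159
```

```bash
python3 go.py .4275 .347 .104 218.5
```

```text
t 8.83 pos [0.4283 0.348  0.1072] yaw -171.61 q6 -1.148 gap 0.0159 F [-3.45 -0.85 -2.69] M [-0.425  0.463  0.432]
shift [ 0.1  -0.09  0.32] turn [  0.29   0.42 -30.11]
```

Emit:
send_rows --pt "0 0 0 0 0 0 150" --pt "0 0 0 0 0 0 140" --pt "0 0 -1 0 0 0 140" --pt "0 0 -3.5 0 0 0 140" --pt "0 0 -6.5 0 0 0 140"

```text
time_s: 9.25
ee_pos: [0.4275, 0.3472, 0.1725]
ee_rot: [-0.073, 0.997, 0.003, 0.002]
force: [0.6, 0.6, 0.0]
finger_gap: 0.0411
```

Emit:
send_rows --pt "-2 -0.3 0.1 0 0 7 140" --pt "-4 -0.6 0.1 0 0 14 140" --pt "-6 -0.9 0.1 0 0 21 140" --pt "-8 -1.1 0.1 0 0 28 140" --pt "-9.7 -1.3 0.1 0 0 35 140"

```text
time_s: 9.67
ee_pos: [0.5271, 0.3486, 0.1731]
ee_rot: [0.233, 0.972, 0.004, 0.001]
force: [-0.5, -0.3, -0.3]
finger_gap: 0.0413
```

Emit:
send_rows --pt "0 0 0.1 0 0 7 140" --pt "0 0 0.1 0 0 14 140" --pt "0 0 0.1 0 0 21 140" --pt "0 0 0.1 0 0 28 140" --pt "0 0 0.1 0 0 35 140"

```text
time_s: 10.08
ee_pos: [0.5275, 0.3488, 0.1731]
ee_rot: [0.517, 0.856, 0.005, 0.0]
force: [-0.1, 0.4, 0.3]
finger_gap: 0.041
```

```bash
python3 go.py .5266 .349 .104 112;python3 - <<'E'
from rig import viewer
import cv2
c=viewer.read_camera("wrist");cv2.imwrite("pics/w3.png",c["frame"][:,:,::-1])
E
```

```text
t 10.08 pos [0.5275 0.3488 0.1731] yaw 117.69 q6 0.003 gap 0.041 F [-0.06  0.44  0.26] M [-0.015  0.032 -0.044]
shift [ 0.03 -0.13  6.91] turn [ 0.48 -0.28  5.69]
```

View pics/w3.png

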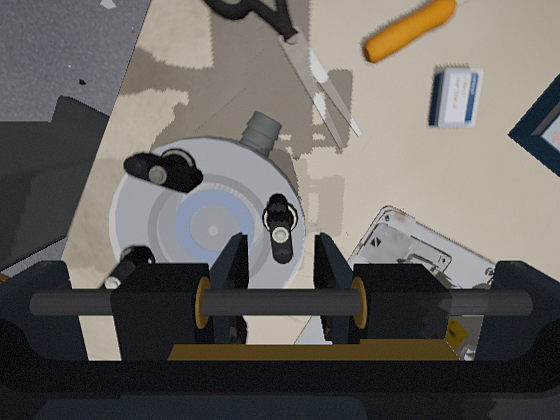

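```bash
python3 - <<'E'
from rig import viewer
from h import *
c=viewer.read_camera("wrist")
W=dict(B=((275,202),(283,260)),C=((126,162),(201,183)))
for n,v in knobs(c,W,.13).items():print(n,v[0].round(4),v[1].round(1),v[2].round(4))
import cv2
i=cv2.resize(c["frame"][175:280,215:345,::-1],None,fx=5,fy=5,interpolation=cv2.INTER_CUBIC);cv2.imwrite("pics/w3c.png",i)
E
```

```text
B [0.5265 0.3491 0.13  ] -55.7 0.0481
C [0.431  0.3522 0.13  ] 10.7 0.0548
```

View pics/w3c.png

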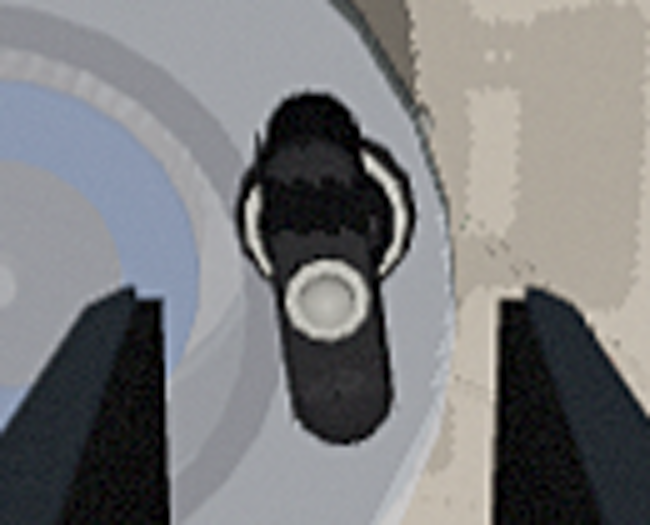

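The close view shows B's wing about 4° ccw of the tool, near yaw 121, and centred between the fingers.

Emit:
send_rows --pt "0 -0.1 2 0 0 -3 140" --pt "0 -0.1 5 0 0 -3 140" --pt "0 -0.1 7 0 0 -3 145" --pt "0 -0.1 7 0 0 -3 200" --pt "0 -0.1 7 0 0 -3 255"

```text
time_s: 10.6
ee_pos: [0.5268, 0.3488, 0.1031]
ee_rot: [0.492, 0.871, 0.004, 0.0]
force: [0.2, 0.0, -0.1]
finger_gap: 0.0287
```

Emit:
send_rows --pt "0 0 0.1 0 0 0 255" --pt "0 0 0.1 0 0 0 255" --pt "0 0 0.1 0 0 0 255" --pt "0 0 0.1 0 0 0 255" --pt "0 0 0.1 0 0 0 255"

```text
time_s: 11.02
ee_pos: [0.5273, 0.3491, 0.1036]
ee_rot: [0.492, 0.871, 0.005, 0.001]
force: [-1.9, -1.9, 7.4]
finger_gap: 0.0156
```

```bash
python3 go.py .5266 .349 .104 112
```

```text
t 11.02 pos [0.5273 0.3491 0.1036] yaw 121.08 q6 -0.057 gap 0.0156 F [-1.88 -1.85  7.42] M [-0.357  0.643 -0.127]
shift [ 0.03 -0.06 -0.04] turn [ 0.52 -0.27  9.07]
```

Emit:
send_rows --pt "0 0 0.1 0 0 2 255" --pt "0 0 0.1 0 0 4 255" --pt "0 0 0.1 0 0 6 255" --pt "0 0 0.1 0 0 8 255" --pt "0 0 0.1 0 0 10 255"

```text
time_s: 11.43
ee_pos: [0.5273, 0.3491, 0.1036]
ee_rot: [0.566, 0.824, 0.005, 0.0]
force: [-3.0, -1.5, 4.0]
finger_gap: 0.0161
```

```bash
python3 go.py .5266 .349 .104 112
```

```text
t 11.43 pos [0.5273 0.3491 0.1036] yaw 111.02 q6 0.119 gap 0.0161 F [-2.97 -1.53  4.01] M [-0.569  0.696  0.357]
shift [ 0.02 -0.07 -0.04] turn [ 0.53 -0.31 -0.98]
```

Emit:
send_rows --pt "0 0 0 0 0 1 255" --pt "0 0 0 0 0 2 255" --pt "0 0 0 0 0 3 255" --pt "0 0 0 0 0 4 255" --pt "0 0 0 0 0 5 255"

```text
time_s: 11.85
ee_pos: [0.5273, 0.3491, 0.1038]
ee_rot: [0.602, 0.798, 0.005, 0.0]
force: [-0.7, -2.0, -3.2]
finger_gap: 0.016
```

```bash
python3 go.py .5266 .349 .104 112
```

```text
t 11.85 pos [0.5273 0.3491 0.1038] yaw 105.96 q6 0.207 gap 0.016 F [-0.7  -2.02 -3.16] M [-0.354  0.463  0.305]
shift [ 0.01 -0.07 -0.02] turn [ 0.51 -0.33 -6.04]
```

Emit:
send_rows --pt "0 0 0 0 0 1 255" --pt "0 0 0 0 0 2 255" --pt "0 0 0 0 0 3 255" --pt "0 0 0 0 0 4 255" --pt "0 0 0 0 0 5 255"

```text
time_s: 12.27
ee_pos: [0.5273, 0.349, 0.1038]
ee_rot: [0.637, 0.771, 0.005, -0.0]
force: [0.4, -1.4, -4.9]
finger_gap: 0.0162
```

```bash
python3 go.py .5266 .349 .104 112
```

```text
t 12.27 pos [0.5273 0.349  0.1038] yaw 100.86 q6 0.296 gap 0.0162 F [ 0.38 -1.39 -4.9 ] M [-0.339  0.34   0.409]
shift [ 0.01 -0.07 -0.02] turn [  0.49  -0.35 -11.14]
```

Emit:
send_rows --pt "0 0 0 0 0 1 255" --pt "0 0 0 0 0 2 255" --pt "0 0 0 0 0 3 255" --pt "0 0 0 0 0 4 255" --pt "0 0 0 0 0 5 255"

```text
time_s: 12.68
ee_pos: [0.5273, 0.349, 0.1038]
ee_rot: [0.671, 0.742, 0.005, -0.0]
force: [-1.1, -1.2, -5.3]
finger_gap: 0.0161
```

```bash
python3 go.py .5266 .349 .104 112
```

```text
t 12.68 pos [0.5273 0.349  0.1038] yaw 95.76 q6 0.385 gap 0.0161 F [-1.11 -1.15 -5.31] M [-0.32   0.295  0.483]
shift [ 0.   -0.07 -0.02] turn [  0.48  -0.37 -16.24]
```

```bash
sed -i 's/"M",s/"tau6",s["tau"][5].round(3),"M",s/' go.py; python3 go.py .4292 .25 .172 95.8
```

```text
t 12.68 pos [0.5273 0.349  0.1038] yaw 95.76 q6 0.385 gap 0.0161 F [-1.11 -1.15 -5.31] tau6 -0.274 M [-0.32   0.295  0.483]
shift [ -8.82 -10.7   -6.97] turn [ 0.42 -0.43 -0.04]
```

Emit:
send_rows --pt "0 0 0 0 0 0 150" --pt "0 0 0 0 0 0 140" --pt "0 0 -1 0 0 0 140" --pt "0 0 -3.5 0 0 0 140" --pt "0 0 -6.8 0 0 0 140"

```text
time_s: 13.1
ee_pos: [0.5259, 0.348, 0.1715]
ee_rot: [0.671, 0.742, 0.004, -0.001]
force: [1.0, 0.1, 0.9]
finger_gap: 0.041
```

Emit:
send_rows --pt "-2.2 -2.6 0.1 0 0 4 140" --pt "-4.4 -5.3 0.1 0 0 8 140" --pt "-6.6 -8 0.1 0 0 12 140" --pt "-8.8 -10.7 0.1 0 0 16 140" --pt "-8.8 -10.7 0.1 0 0 16 140"

```text
time_s: 13.52
ee_pos: [0.4232, 0.2461, 0.17]
ee_rot: [0.769, 0.639, 0.002, -0.002]
force: [1.9, 1.2, 0.1]
finger_gap: 0.041
```

```bash
python3 go.py .4292 .25 .103 80;python3 - <<'E'
from rig import viewer
import cv2
c=viewer.read_camera("wrist");i=cv2.resize(c["frame"][175:280,215:345,::-1],None,fx=5,fy=5,interpolation=cv2.INTER_CUBIC);cv2.imwrite("pics/w4c.png",i)
E
```

```text
t 13.52 pos [0.4232 0.2461 0.17  ] yaw 79.47 q6 0.583 gap 0.041 F [1.91 1.17 0.09] tau6 1.655 M [-0.041  0.076 -0.034]
shift [0.46 0.52 6.7 ] turn [-0.04 -0.28 -0.53]
```

View pics/w4c.png

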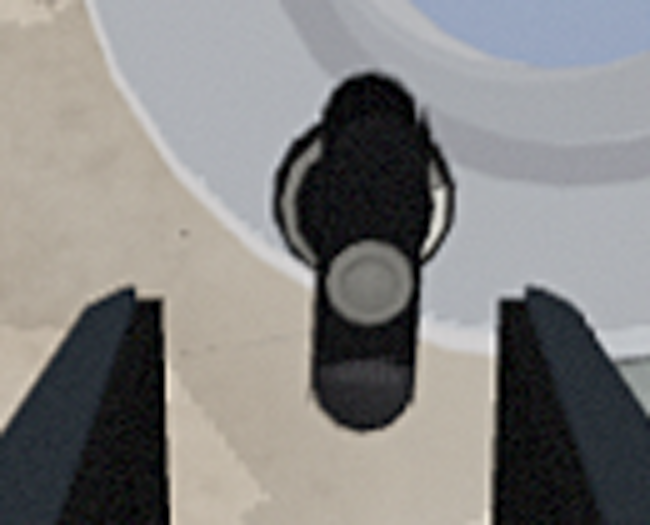

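D's wing is close to the tool's yaw (about 78) and about 5 mm to the side, as computed.

Emit:
send_rows --pt "0.45 0.5 0 0 0 1 140" --pt "0.45 0.5 3 0 0 1 140" --pt "0.45 0.5 6.7 0 0 1 145" --pt "0.45 0.5 6.7 0 0 1 200" --pt "0.45 0.5 6.7 0 0 1 255"

```text
time_s: 13.98
ee_pos: [0.4323, 0.2523, 0.1032]
ee_rot: [0.773, 0.634, 0.002, -0.002]
force: [-0.8, 1.2, 1.1]
finger_gap: 0.0287
```

Emit:
send_rows --pt "0 0 0.1 0 0 0 255" --pt "0 0 0.1 0 0 0 255" --pt "0 0 0.1 0 0 0 255" --pt "0 0 0.1 0 0 0 255" --pt "0 0 0.1 0 0 0 255"

```text
time_s: 14.4
ee_pos: [0.4306, 0.2533, 0.1035]
ee_rot: [0.774, 0.634, 0.001, -0.003]
force: [-15.7, 10.3, 0.2]
finger_gap: 0.0163
```

```bash
python3 go.py .4292 .25 .103 80
```

```text
t 14.4 pos [0.4306 0.2533 0.1035] yaw 78.62 q6 0.6 gap 0.0163 F [-15.72  10.33   0.19] tau6 -0.424 M [ 1.715  2.862 -0.442]
shift [-0.35 -0.07  0.05] turn [-0.19 -0.36 -1.38]
```

Emit:
send_rows --pt "0 0 0 0 0 1 255" --pt "0 0 0 0 0 2 255" --pt "0 0 0 0 0 3 255" --pt "0 0 0 0 0 4 255" --pt "0 0 0 0 0 5 255"

```text
time_s: 14.82
ee_pos: [0.4309, 0.2537, 0.1048]
ee_rot: [0.801, 0.599, 0.002, -0.003]
force: [-5.4, 1.0, 0.1]
finger_gap: 0.0158
```

```bash
python3 go.py .4292 .25 .103 80
```

```text
t 14.82 pos [0.4309 0.2537 0.1048] yaw 73.55 q6 0.689 gap 0.0158 F [-5.41  1.01  0.12] tau6 -0.426 M [0.094 0.994 0.31 ]
shift [-0.4  -0.05  0.17] turn [-0.17 -0.39 -6.45]
```

Emit:
send_rows --pt "0 0 0 0 0 1 255" --pt "0 0 0 0 0 2 255" --pt "0 0 0 0 0 3 255" --pt "0 0 0 0 0 4 255" --pt "0 0 0 0 0 5 255"

```text
time_s: 15.23
ee_pos: [0.4312, 0.2536, 0.1053]
ee_rot: [0.827, 0.563, 0.002, -0.003]
force: [-3.5, -4.0, 4.3]
finger_gap: 0.016
```

```bash
python3 go.py .4292 .25 .103 80
```

```text
t 15.23 pos [0.4312 0.2536 0.1053] yaw 68.46 q6 0.778 gap 0.016 F [-3.54 -3.97  4.28] tau6 -0.382 M [-0.783  0.689  0.315]
shift [-0.41 -0.05  0.23] turn [ -0.15  -0.4  -11.54]
```

Emit:
send_rows --pt "0 0 0.1 0 0 1 255" --pt "0 0 0.1 0 0 2 255" --pt "0 0 0.1 0 0 3 255" --pt "0 0 0.1 0 0 4 255" --pt "0 0 0.1 0 0 5 255"

```text
time_s: 15.65
ee_pos: [0.4317, 0.2536, 0.1052]
ee_rot: [0.851, 0.525, 0.002, -0.003]
force: [-4.9, -5.1, 10.5]
finger_gap: 0.0163
```

```bash
python3 go.py .4292 .25 .103 80
```

```text
t 15.65 pos [0.4317 0.2536 0.1052] yaw 63.38 q6 0.867 gap 0.0163 F [-4.93 -5.09 10.53] tau6 -0.338 M [-1.058  0.834  0.308]
shift [-0.44 -0.06  0.21] turn [ -0.1   -0.42 -16.62]
```

Emit:
send_rows --pt "0 0 0.05 0 0 1 255" --pt "0 0 0.05 0 0 2 255" --pt "0 0 0.05 0 0 3 255" --pt "0 0 0.05 0 0 4 255" --pt "0 0 0.05 0 0 5 255"

```text
time_s: 16.07
ee_pos: [0.432, 0.2534, 0.1052]
ee_rot: [0.873, 0.487, 0.002, -0.003]
force: [-3.3, -5.9, 3.5]
finger_gap: 0.0159
```

```bash
python3 go.py .4292 .25 .103 80
```

```text
t 16.07 pos [0.432  0.2534 0.1052] yaw 58.3 q6 0.955 gap 0.0159 F [-3.31 -5.87  3.48] tau6 -0.291 M [-1.142  0.606  0.434]
shift [-0.44 -0.06  0.22] turn [ -0.07  -0.42 -21.7 ]
```

Emit:
send_rows --pt "0 0 0 0 0 0.6 255" --pt "0 0 0 0 0 1.2 255" --pt "0 0 0 0 0 1.8 255" --pt "0 0 0 0 0 2.4 255" --pt "0 0 0 0 0 3 255"

```text
time_s: 16.48
ee_pos: [0.4322, 0.2532, 0.1052]
ee_rot: [0.886, 0.464, 0.002, -0.003]
force: [-2.1, -4.2, -5.0]
finger_gap: 0.0164
```

```bash
python3 go.py .5275 .2508 .172 138.6
```

```text
t 16.48 pos [0.4322 0.2532 0.1052] yaw 55.25 q6 1.009 gap 0.0164 F [-2.06 -4.19 -5.05] tau6 0.013 M [-1.124  0.284  0.454]
shift [ 5.28  7.95 -6.66] turn [  0.16  -0.42 -83.35]
```

Emit:
send_rows --pt "0 0 0 0 0 0 150" --pt "0 0 0 0 0 0 140" --pt "0 0 -1 0 0 0 140" --pt "0 0 -3.5 0 0 0 140" --pt "0 0 -6.7 0 0 0 140"

```text
time_s: 16.9
ee_pos: [0.4316, 0.2527, 0.1721]
ee_rot: [0.886, 0.464, 0.001, -0.003]
force: [0.7, -0.1, 0.0]
finger_gap: 0.0408
```

Emit:
send_rows --pt "1.2 1.8 0.1 0 0 -7 140" --pt "2.4 3.6 0.1 0 0 -14 140" --pt "3.6 5.4 0.1 0 0 -21 140" --pt "4.8 7.2 0.1 0 0 -28 140" --pt "5.3 8 0.1 0 0 -35 140"

```text
time_s: 17.32
ee_pos: [0.5308, 0.2509, 0.1716]
ee_rot: [0.704, 0.71, 0.004, -0.002]
force: [-1.5, -0.0, -0.1]
finger_gap: 0.0413
```

Emit:
send_rows --pt "0 0 0.1 0 0 -7 140" --pt "0 0 0.1 0 0 -14 140" --pt "0 0 0.1 0 0 -21 140" --pt "0 0 0.1 0 0 -28 140" --pt "0 0 0.1 0 0 -35 140"

```text
time_s: 17.73
ee_pos: [0.5315, 0.2513, 0.171]
ee_rot: [0.455, 0.891, 0.005, -0.0]
force: [0.3, 0.2, -0.0]
finger_gap: 0.041
```

```bash
python3 go.py .5277 .2508 .104 138.6
```

```text
t 17.73 pos [0.5315 0.2513 0.171 ] yaw 125.89 q6 -0.293 gap 0.041 F [ 0.34  0.2  -0.01] tau6 4.847 M [-0.075  0.044  0.091]
shift [ 0.15 -0.39  6.7 ] turn [  0.5   -0.19 -12.71]
```

Emit:
send_rows --pt "0.15 -0.4 0.5 0.5 -0.2 -7 140" --pt "0.15 -0.4 3 0.5 -0.2 -12.7 140" --pt "0.15 -0.4 6.7 0.5 -0.2 -12.7 145" --pt "0.15 -0.4 6.7 0.5 -0.2 -12.7 200" --pt "0.15 -0.4 6.7 0.5 -0.2 -12.7 255"

```text
time_s: 18.15
ee_pos: [0.5271, 0.2506, 0.1034]
ee_rot: [0.354, 0.935, -0.001, -0.001]
force: [0.7, 0.7, 0.1]
finger_gap: 0.0291
```

Emit:
send_rows --pt "0 0 0.1 0 0 0 255" --pt "0 0 0.1 0 0 0 255" --pt "0 0 0.1 0 0 0 255" --pt "0 0 0.1 0 0 0 255" --pt "0 0 0.1 0 0 0 255"

```text
time_s: 18.57
ee_pos: [0.5279, 0.2507, 0.1041]
ee_rot: [0.354, 0.935, -0.0, -0.0]
force: [-2.6, -3.7, 9.1]
finger_gap: 0.0161
```

```bash
python3 go.py .5277 .2508 .104 138.6
```

```text
t 18.57 pos [0.5279 0.2507 0.1041] yaw 138.53 q6 -0.506 gap 0.0161 F [-2.62 -3.68  9.06] tau6 0.397 M [-0.578  0.319  0.382]
shift [ 0.02 -0.    0.01] turn [-0.02  0.   -0.07]
```

Emit:
send_rows --pt "0 0 0.05 0 0 1 255" --pt "0 0 0.05 0 0 2 255" --pt "0 0 0.05 0 0 3 255" --pt "0 0 0.05 0 0 4 255" --pt "0 0 0.05 0 0 5 255"

```text
time_s: 18.98
ee_pos: [0.5279, 0.2507, 0.1041]
ee_rot: [0.395, 0.919, -0.0, 0.0]
force: [-3.8, -1.6, 6.7]
finger_gap: 0.0162
```

```bash
python3 go.py .5277 .2508 .104 138.6
```

```text
t 18.98 pos [0.5279 0.2507 0.1041] yaw 133.43 q6 -0.417 gap 0.0162 F [-3.76 -1.58  6.74] tau6 -0.22 M [-0.491  0.741  0.525]
shift [ 0.02 -0.01  0.01] turn [ 0.    0.02 -5.17]
```

Emit:
send_rows --pt "0 0 0 0 0 1 255" --pt "0 0 0 0 0 2 255" --pt "0 0 0 0 0 3 255" --pt "0 0 0 0 0 4 255" --pt "0 0 0 0 0 5 255"

```text
time_s: 19.4
ee_pos: [0.5279, 0.2508, 0.1042]
ee_rot: [0.436, 0.9, 0.0, 0.0]
force: [-2.0, -1.0, 0.4]
finger_gap: 0.0159
```

```bash
python3 go.py .5277 .2508 .104 138.6
```

```text
t 19.4 pos [0.5279 0.2508 0.1042] yaw 128.33 q6 -0.328 gap 0.0159 F [-2.02 -1.03  0.43] tau6 -0.184 M [-0.282  0.428  0.528]
shift [ 0.02 -0.02  0.02] turn [ 1.000e-02  2.000e-02 -1.027e+01]
```

Emit:
send_rows --pt "0 0 0 0 0 1 255" --pt "0 0 0 0 0 2 255" --pt "0 0 0 0 0 3 255" --pt "0 0 0 0 0 4 255" --pt "0 0 0 0 0 5 255"

```text
time_s: 19.82
ee_pos: [0.528, 0.2508, 0.1042]
ee_rot: [0.475, 0.88, 0.0, 0.0]
force: [-0.8, -0.9, -0.4]
finger_gap: 0.0163
```

```bash
python3 go.py .5277 .2508 .104 138.6
```

```text
t 19.82 pos [0.528  0.2508 0.1042] yaw 123.24 q6 -0.239 gap 0.0163 F [-0.8  -0.89 -0.41] tau6 -0.147 M [-0.21   0.374  0.537]
shift [ 0.02 -0.02  0.02] turn [ 1.000e-02  2.000e-02 -1.536e+01]
```

Emit:
send_rows --pt "0 0 0 0 0 0.6 255" --pt "0 0 0 0 0 1.2 255" --pt "0 0 0 0 0 1.8 255" --pt "0 0 0 0 0 2.4 255" --pt "0 0 0 0 0 3 255"

```text
time_s: 20.23
ee_pos: [0.528, 0.2508, 0.1041]
ee_rot: [0.499, 0.867, 0.0, 0.0]
force: [-2.2, -0.7, 0.9]
finger_gap: 0.0166
```

```bash
python3 go.py .4283 .348 .172 188.4
```

```text
t 20.23 pos [0.528  0.2508 0.1041] yaw 120.18 q6 -0.185 gap 0.0166 F [-2.16 -0.75  0.93] tau6 0.148 M [-0.275  0.377  0.547]
shift [13.41 -3.73 -6.79] turn [ 0.000e+00  2.000e-02 -6.822e+01]
```

Emit:
send_rows --pt "0 0 0 0 0 0 150" --pt "0 0 0 0 0 0 140" --pt "0 0 -1 0 0 0 140" --pt "0 0 -3.5 0 0 0 140" --pt "0 0 -6.8 0 0 0 140"

```text
time_s: 20.65
ee_pos: [0.5269, 0.2505, 0.1719]
ee_rot: [0.499, 0.867, -0.001, -0.001]
force: [0.4, -0.3, 0.5]
finger_gap: 0.0412
```

Emit:
send_rows --pt "3 -0.8 0 0 0 -7 140" --pt "6 -1.6 0 0 0 -14 140" --pt "9 -2.5 0 0 0 -21 140" --pt "12 -3.3 0 0 0 -28 140" --pt "13.4 -3.7 0 0 0 -35 140"

```text
time_s: 21.07
ee_pos: [0.4254, 0.3497, 0.1731]
ee_rot: [0.211, 0.977, -0.0, -0.001]
force: [-0.3, 0.3, -0.5]
finger_gap: 0.0414
```

Emit:
send_rows --pt "0 0 0 0 0 -7 140" --pt "0 0 0 0 0 -14 140" --pt "0 0 0 0 0 -21 140" --pt "0 0 0 0 0 -28 140" --pt "0 0 0 0 0 -33 140"

```text
time_s: 21.48
ee_pos: [0.4256, 0.35, 0.174]
ee_rot: [-0.078, 0.997, 0.0, -0.001]
force: [-0.3, 0.6, -0.7]
finger_gap: 0.0414
```

```bash
python3 go.py .4283 .348 .104 188.4
```

```text
t 21.48 pos [0.4256 0.35   0.174 ] yaw -171.01 q6 -1.15 gap 0.0414 F [-0.34  0.62 -0.66] tau6 2.2 M [0.056 0.058 0.017]
shift [-0.25 -0.25  7.  ] turn [ 0.05 -0.1   0.59]
```

Emit:
send_rows --pt "-0.25 -0.25 0.5 0 0 0.6 140" --pt "-0.25 -0.25 3 0 0 0.6 140" --pt "-0.25 -0.25 7 0 0 0.6 145" --pt "-0.25 -0.25 7 0 0 0.6 200" --pt "-0.25 -0.25 7 0 0 0.6 255"

```text
time_s: 21.9
ee_pos: [0.4275, 0.3473, 0.1034]
ee_rot: [-0.072, 0.997, -0.0, -0.003]
force: [0.3, 0.3, 1.5]
finger_gap: 0.029
```

Emit:
send_rows --pt "0 0 0.1 0 0 0 255" --pt "0 0 0.1 0 0 0 255" --pt "0 0 0.1 0 0 0 255" --pt "0 0 0.1 0 0 0 255" --pt "0 0 0.1 0 0 0 255"

```text
time_s: 22.32
ee_pos: [0.4283, 0.3479, 0.104]
ee_rot: [-0.072, 0.997, 0.0, -0.001]
force: [-1.3, 1.4, 10.1]
finger_gap: 0.0159
```

```bash
python3 go.py .4283 .348 .104 188.4
```

```text
t 22.32 pos [0.4283 0.3479 0.104 ] yaw -171.76 q6 -1.143 gap 0.0159 F [-1.3   1.37 10.14] tau6 0.387 M [0.37  0.403 0.387]
shift [-0.    0.01 -0.  ] turn [ 0.04 -0.15 -0.16]
```

Emit:
send_rows --pt "0 0 0.05 0 0 1 255" --pt "0 0 0.05 0 0 2 255" --pt "0 0 0.05 0 0 3 255" --pt "0 0 0.05 0 0 4 255" --pt "0 0 0.05 0 0 5 255"

```text
time_s: 22.73
ee_pos: [0.4283, 0.348, 0.104]
ee_rot: [-0.027, 1.0, 0.0, -0.001]
force: [-2.8, -2.0, 6.4]
finger_gap: 0.0166
```

```bash
python3 go.py .4283 .348 .104 188.4
```

```text
t 22.73 pos [0.4283 0.348  0.104 ] yaw -176.86 q6 -1.054 gap 0.0166 F [-2.79 -2.02  6.36] tau6 -0.189 M [-0.064  0.691  0.502]
shift [ 0.  0. -0.] turn [ 0.04 -0.13 -5.26]
```

Emit:
send_rows --pt "0 0 0 0 0 1 255" --pt "0 0 0 0 0 2 255" --pt "0 0 0 0 0 3 255" --pt "0 0 0 0 0 4 255" --pt "0 0 0 0 0 5 255"

```text
time_s: 23.15
ee_pos: [0.4283, 0.348, 0.104]
ee_rot: [0.017, 1.0, 0.0, -0.001]
force: [-2.8, -0.1, 1.6]
finger_gap: 0.0164
```

```bash
python3 go.py .4283 .348 .104 188.4
```

```text
t 23.15 pos [0.4283 0.348  0.104 ] yaw 178.05 q6 -0.965 gap 0.0164 F [-2.77 -0.05  1.58] tau6 -0.151 M [-0.023  0.439  0.551]
shift [-0.  0.  0.] turn [  0.03  -0.14 -10.35]
```

Emit:
send_rows --pt "0 0 0 0 0 0.7 255" --pt "0 0 0 0 0 1.4 255" --pt "0 0 0 0 0 2.1 255" --pt "0 0 0 0 0 2.8 255" --pt "0 0 0 0 0 3.5 255"

```text
time_s: 23.57
ee_pos: [0.4283, 0.348, 0.1041]
ee_rot: [0.048, 0.999, 0.0, -0.001]
force: [-2.5, -0.7, 1.0]
finger_gap: 0.0164
```

```bash
python3 go.py .5273 .349 .172 95.8
```

```text
t 23.57 pos [0.4283 0.348  0.1041] yaw 174.48 q6 -0.903 gap 0.0164 F [-2.47 -0.69  1.04] tau6 0.08 M [0.046 0.359 0.599]
shift [-9.83  1.05 -6.82] turn [-0.08 -0.12 78.68]
```

C reads 0.599, so it is done. Next is B.

Emit:
send_rows --pt "0 0 0 0 0 0 150" --pt "0 0 0 0 0 0 140" --pt "0 0 -1 0 0 0 140" --pt "0 0 -3.5 0 0 0 140" --pt "0 0 -6.8 0 0 0 140"

```text
time_s: 23.98
ee_pos: [0.4275, 0.3472, 0.1719]
ee_rot: [0.048, 0.999, -0.001, -0.003]
force: [0.5, 0.3, -0.1]
finger_gap: 0.0409
```

Emit:
send_rows --pt "-2 0.2 0 0 0 7 140" --pt "-4 0.4 0 0 0 14 140" --pt "-6 0.6 0 0 0 21 140" --pt "-8 0.8 0 0 0 28 140" --pt "-9.8 1 0 0 0 35 140"

```text
time_s: 24.4
ee_pos: [0.5273, 0.3477, 0.1723]
ee_rot: [0.349, 0.937, -0.001, -0.002]
force: [0.3, -0.0, 0.2]
finger_gap: 0.0411
```

Emit:
send_rows --pt "0 0 0 0 0 7 140" --pt "0 0 0 0 0 14 140" --pt "0 0 0 0 0 21 140" --pt "0 0 0 0 0 28 140" --pt "0 0 0 0 0 35 140"

```text
time_s: 24.82
ee_pos: [0.5276, 0.3476, 0.1731]
ee_rot: [0.617, 0.787, -0.002, -0.001]
force: [0.1, -0.6, 0.0]
finger_gap: 0.041
```

```bash
python3 go.py .5273 .349 .104 95.8
```

```text
t 24.82 pos [0.5276 0.3476 0.1731] yaw 103.76 q6 0.247 gap 0.041 F [ 0.09 -0.56  0.04] tau6 -4.841 M [-0.048  0.013  0.003]
shift [0.14 0.03 6.91] turn [-0.24  0.01  7.96]
```

Emit:
send_rows --pt "0.1 0 0.5 0 0 5 140" --pt "0.1 0 3 0 0 8 140" --pt "0.1 0 6.9 0 0 8 145" --pt "0.1 0 6.9 0 0 8 200" --pt "0.1 0 6.9 0 0 8 255"

```text
time_s: 25.23
ee_pos: [0.5261, 0.3481, 0.1038]
ee_rot: [0.67, 0.742, -0.003, -0.002]
force: [0.6, -0.1, 0.7]
finger_gap: 0.0287
```

Emit:
send_rows --pt "0 0 0.1 0 0 0 255" --pt "0 0 0.1 0 0 0 255" --pt "0 0 0.1 0 0 0 255" --pt "0 0 0.1 0 0 0 255" --pt "0 0 0.1 0 0 0 255"

```text
time_s: 25.65
ee_pos: [0.5272, 0.3485, 0.1048]
ee_rot: [0.67, 0.742, -0.002, -0.001]
force: [0.2, -0.2, 7.9]
finger_gap: 0.0163
```

```bash
python3 go.py .5273 .349 .104 95.8
```

```text
t 25.65 pos [0.5272 0.3485 0.1048] yaw 95.81 q6 0.387 gap 0.0163 F [ 0.22 -0.22  7.9 ] tau6 0.363 M [-0.224 -0.009  0.372]
shift [0.04 0.01 0.08] turn [-0.24  0.04  0.01]
```

Emit:
send_rows --pt "0 0 0.05 0 0 1 255" --pt "0 0 0.05 0 0 2 255" --pt "0 0 0.05 0 0 3 255" --pt "0 0 0.05 0 0 4 255" --pt "0 0 0.05 0 0 5 255"

```text
time_s: 26.07
ee_pos: [0.5272, 0.3485, 0.1048]
ee_rot: [0.703, 0.712, -0.002, -0.001]
force: [-2.9, -2.9, 6.4]
finger_gap: 0.0158
```

```bash
python3 go.py .5273 .349 .104 95.8
```

```text
t 26.07 pos [0.5272 0.3485 0.1048] yaw 90.72 q6 0.476 gap 0.0158 F [-2.9  -2.93  6.37] tau6 -0.237 M [-0.519  0.57   0.435]
shift [0.05 0.01 0.08] turn [-0.23  0.05 -5.08]
```

Emit:
send_rows --pt "0 0 0 0 0 1 255" --pt "0 0 0 0 0 2 255" --pt "0 0 0 0 0 3 255" --pt "0 0 0 0 0 4 255" --pt "0 0 0 0 0 5 255"

```text
time_s: 26.48
ee_pos: [0.5271, 0.3486, 0.1048]
ee_rot: [0.734, 0.68, -0.002, -0.001]
force: [-3.2, -1.8, 2.0]
finger_gap: 0.0162
```

```bash
python3 go.py .5273 .349 .104 95.8
```

```text
t 26.48 pos [0.5271 0.3486 0.1048] yaw 85.62 q6 0.565 gap 0.0162 F [-3.15 -1.8   2.01] tau6 -0.201 M [-0.353  0.465  0.523]
shift [0.05 0.01 0.08] turn [ -0.23   0.06 -10.18]
```

Emit:
send_rows --pt "0 0 0 0 0 1 255" --pt "0 0 0 0 0 2 255" --pt "0 0 0 0 0 3 255" --pt "0 0 0 0 0 4 255" --pt "0 0 0 0 0 5 255"

```text
time_s: 26.9
ee_pos: [0.5271, 0.3485, 0.1048]
ee_rot: [0.763, 0.646, -0.002, -0.001]
force: [-2.8, -1.8, 1.4]
finger_gap: 0.0167
```

```bash
python3 go.py .5273 .349 .104 95.8
```

```text
t 26.9 pos [0.5271 0.3485 0.1048] yaw 80.52 q6 0.654 gap 0.0167 F [-2.76 -1.75  1.41] tau6 -0.165 M [-0.334  0.529  0.516]
shift [0.05 0.01 0.08] turn [ -0.23   0.07 -15.28]
```

Emit:
send_rows --pt "0 0 0 0 0 1 255" --pt "0 0 0 0 0 2 255" --pt "0 0 0 0 0 3 255" --pt "0 0 0 0 0 4 255" --pt "0 0 0 0 0 5 255"

```text
time_s: 27.32
ee_pos: [0.527, 0.3486, 0.1048]
ee_rot: [0.791, 0.612, -0.002, -0.001]
force: [-3.2, -1.5, 0.9]
finger_gap: 0.0162
```

```bash
python3 go.py .4295 .250 .172 55.2
```

```text
t 27.32 pos [0.527  0.3486 0.1048] yaw 75.42 q6 0.743 gap 0.0162 F [-3.25 -1.49  0.94] tau6 -0.128 M [-0.311  0.602  0.526]
shift [-12.01  -6.98  -6.67] turn [-0.19  0.16 20.22]
```

Emit:
send_rows --pt "0 0 0 0 0 0.5 255" --pt "0 0 0 0 0 1 255" --pt "0 0 0 0 0 1.5 255" --pt "0 0 0 0 0 2 255" --pt "0 0 0 0 0 2 255"

```text
time_s: 27.73
ee_pos: [0.527, 0.3486, 0.1048]
ee_rot: [0.802, 0.597, -0.002, -0.001]
force: [-3.0, -1.1, 1.2]
finger_gap: 0.0162
```

Emit:
send_rows --pt "0 0 0 0 0 0 150" --pt "0 0 0 0 0 0 140" --pt "0 0 -1 0 0 0 140" --pt "0 0 -3.5 0 0 0 140" --pt "0 0 -6.7 0 0 0 140"

```text
time_s: 28.15
ee_pos: [0.5265, 0.3481, 0.1715]
ee_rot: [0.802, 0.597, -0.004, -0.001]
force: [0.5, 0.3, 0.1]
finger_gap: 0.0407
```

```bash
python3 go.py .4305 .252 .172 55.2
```

```text
t 28.15 pos [0.5265 0.3481 0.1715] yaw 73.37 q6 0.779 gap 0.0407 F [0.5  0.35 0.11] tau6 -0.004 M [-0.023  0.031 -0.01 ]
shift [-11.95  -6.44   0.04] turn [-0.3   0.31 18.17]
```

Emit:
send_rows --pt "-3 -1.6 0 0 0 5 140" --pt "-6 -3.2 0 0 0 10 140" --pt "-9 -4.8 0 0 0 15 140" --pt "-12 -6.5 0 0 0 18 140" --pt "-12 -6.5 0 0 0 18 140"

```text
time_s: 28.57
ee_pos: [0.4249, 0.2482, 0.1728]
ee_rot: [0.887, 0.463, -0.006, -0.0]
force: [0.8, 1.1, 0.5]
finger_gap: 0.041
```

```bash
python3 go.py .4297 .2502 .104 55.2
```

```text
t 28.57 pos [0.4249 0.2482 0.1728] yaw 55.11 q6 1.016 gap 0.041 F [0.79 1.12 0.46] tau6 1.425 M [-0.036  0.059  0.018]
shift [0.51 0.32 6.87] turn [-0.35  0.56 -0.09]
```

Emit:
send_rows --pt "0.3 0.2 0 0 0.5 0 140" --pt "0.3 0.2 0 0 0.5 0 140" --pt "0.3 0.2 0 0 0.5 0 140" --pt "0.3 0.2 0 0 0.5 0 140" --pt "0.3 0.2 0 0 0.5 0 140"

```text
time_s: 28.98
ee_pos: [0.4288, 0.25, 0.1728]
ee_rot: [0.886, 0.463, -0.002, -0.002]
force: [-0.6, -0.6, -0.2]
finger_gap: 0.0412
```

```bash
python3 go.py .4297 .2502 .104 55.2
```

```text
t 28.98 pos [0.4288 0.25   0.1728] yaw 55.14 q6 1.01 gap 0.0412 F [-0.63 -0.62 -0.18] tau6 -0.008 M [-0.077  0.116 -0.018]
shift [0.07 0.1  6.88] turn [-0.34  0.04 -0.06]
```

Emit:
send_rows --pt "0 0.1 1 0 0 0 140" --pt "0 0.1 4 0 0 0 140" --pt "0 0.1 6.9 0 0 0 145" --pt "0 0.1 6.9 0 0 0 200" --pt "0 0.1 6.9 0 0 0 255"

```text
time_s: 29.4
ee_pos: [0.4285, 0.2493, 0.1027]
ee_rot: [0.886, 0.463, -0.003, -0.003]
force: [0.7, 0.3, 0.6]
finger_gap: 0.0288
```

Emit:
send_rows --pt "0 0 0.1 0 0 0 255" --pt "0 0 0.1 0 0 0 255" --pt "0 0 0.1 0 0 0 255" --pt "0 0 0.1 0 0 0 255" --pt "0 0 0.1 0 0 0 255"

```text
time_s: 29.82
ee_pos: [0.4295, 0.2494, 0.1026]
ee_rot: [0.886, 0.463, -0.002, -0.002]
force: [4.4, -3.5, -7.5]
finger_gap: 0.0165
```

```bash
python3 go.py .4297 .2502 .104 55.2
```

```text
t 29.82 pos [0.4295 0.2494 0.1026] yaw 55.18 q6 1.007 gap 0.0165 F [ 4.39 -3.54 -7.46] tau6 0.339 M [-0.603 -0.793  0.353]
shift [ 0.08 -0.03 -0.14] turn [-0.35  0.12 -0.02]
```

Emit:
send_rows --pt "0 0 0.05 0 0 1 255" --pt "0 0 0.05 0 0 2 255" --pt "0 0 0.05 0 0 3 255" --pt "0 0 0.05 0 0 4 255" --pt "0 0 0.05 0 0 5 255"

```text
time_s: 30.23
ee_pos: [0.4296, 0.2494, 0.1026]
ee_rot: [0.906, 0.423, -0.002, -0.002]
force: [-0.4, -3.8, 4.4]
finger_gap: 0.0163
```

```bash
python3 go.py .4297 .2502 .104 55.2
```

```text
t 30.23 pos [0.4296 0.2494 0.1026] yaw 50.08 q6 1.096 gap 0.0163 F [-0.35 -3.85  4.44] tau6 -0.234 M [-0.836  0.22   0.438]
shift [ 0.07 -0.05 -0.14] turn [-0.32  0.12 -5.12]
```

Emit:
send_rows --pt "0 0 0 0 0 1 255" --pt "0 0 0 0 0 2 255" --pt "0 0 0 0 0 3 255" --pt "0 0 0 0 0 4 255" --pt "0 0 0 0 0 5 255"

```text
time_s: 30.65
ee_pos: [0.4296, 0.2493, 0.1026]
ee_rot: [0.924, 0.383, -0.002, -0.002]
force: [0.4, -3.6, 0.5]
finger_gap: 0.0162
```

```bash
python3 go.py .4297 .2502 .104 55.2
```

```text
t 30.65 pos [0.4296 0.2493 0.1026] yaw 44.98 q6 1.185 gap 0.0162 F [ 0.37 -3.56  0.51] tau6 -0.198 M [-0.733  0.131  0.486]
shift [ 0.06 -0.06 -0.14] turn [ -0.32   0.13 -10.22]
```

Emit:
send_rows --pt "0 0 0 0 0 1 255" --pt "0 0 0 0 0 2 255" --pt "0 0 0 0 0 3 255" --pt "0 0 0 0 0 4 255" --pt "0 0 0 0 0 5 255"

```text
time_s: 31.07
ee_pos: [0.4297, 0.2493, 0.1026]
ee_rot: [0.94, 0.341, -0.002, -0.002]
force: [0.0, -4.6, 0.1]
finger_gap: 0.0164
```

```bash
python3 go.py .4297 .2502 .104 55.2
```

```text
t 31.07 pos [0.4297 0.2493 0.1026] yaw 39.89 q6 1.274 gap 0.0164 F [ 0.05 -4.62  0.06] tau6 -0.162 M [-0.79   0.025  0.522]
shift [ 0.06 -0.06 -0.14] turn [ -0.31   0.14 -15.31]
```

Emit:
send_rows --pt "0 0 0 0 0 1 255" --pt "0 0 0 0 0 2 255" --pt "0 0 0 0 0 3 255" --pt "0 0 0 0 0 4 255" --pt "0 0 0 0 0 5 255"

```text
time_s: 31.48
ee_pos: [0.4297, 0.2493, 0.1026]
ee_rot: [0.954, 0.299, -0.002, -0.002]
force: [0.7, -4.3, -0.6]
finger_gap: 0.0167
```

```bash
python3 go.py .4297 .2502 .104 55.2
```

```text
t 31.48 pos [0.4297 0.2493 0.1026] yaw 34.79 q6 1.363 gap 0.0167 F [ 0.72 -4.3  -0.65] tau6 -0.125 M [-0.834 -0.007  0.597]
shift [ 0.05 -0.07 -0.14] turn [ -0.3    0.16 -20.41]
```

Emit:
send_rows --pt "0 0 0 0 0 0.5 255" --pt "0 0 0 0 0 1 255" --pt "0 0 0 0 0 1.5 255" --pt "0 0 0 0 0 2 255" --pt "0 0 0 0 0 2 255"

```text
time_s: 31.9
ee_pos: [0.4297, 0.2493, 0.1026]
ee_rot: [0.959, 0.282, -0.002, -0.002]
force: [0.1, -4.0, -2.2]
finger_gap: 0.0166
```

Emit:
send_rows --pt "0 0 0 0 0 0 150" --pt "0 0 0 0 0 0 140" --pt "0 0 -1 0 0 0 140" --pt "0 0 -4 0 0 0 140" --pt "0 0 -8 0 0 0 140"

```text
time_s: 32.32
ee_pos: [0.4286, 0.2488, 0.1817]
ee_rot: [0.959, 0.282, -0.005, -0.002]
force: [1.4, 0.2, -0.3]
finger_gap: 0.0408
```

Emit:
send_rows --pt "0 0 -3 0 0 0 140" --pt "0 0 -6 0 0 0 140" --pt "0 0 -6 0 0 0 140" --pt "0 0 -6 0 0 0 140" --pt "0 0 -6 0 0 0 140"

```text
time_s: 32.73
ee_pos: [0.4289, 0.2488, 0.2411]
ee_rot: [0.959, 0.282, -0.005, -0.002]
force: [-0.3, -0.0, 0.7]
finger_gap: 0.0412
```

```bash
python3 go.py .4297 .2502 .104 55.2; python3 - <<'E'
from rig import viewer
import cv2,numpy as np
c=viewer.read_camera("wrist");d=viewer.read_camera("scene")
cv2.imwrite("pics/end.png",cv2.resize(np.hstack([c["frame"],d["frame"]])[:,:,::-1],(800,300)))
E
```

```text
t 32.73 pos [0.4289 0.2488 0.2411] yaw 32.73 q6 1.4 gap 0.0412 F [-0.35 -0.01  0.66] tau6 0.002 M [-0.08   0.154  0.004]
shift [2.600e-01 1.000e-02 1.371e+01] turn [ -0.44   0.42 -22.47]
```

View pics/end.png

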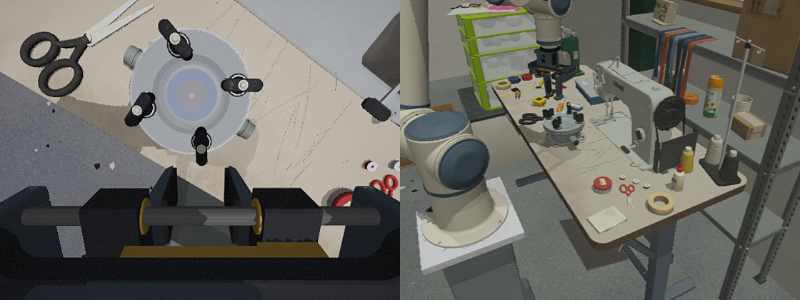

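The final views show all four knobs in place, the cover intact, the tin and tape where they were, and the gripper clear.

```bash
python3 -c "
from rig import ticket
print(ticket.hand_in())"
```

```text
the job is handed in; nothing more can be done
None
```

I tightened all four knobs crosswise in two rounds and handed the job in at about 33 s. The order each round was far right, near left, far left, near right. The near-left knob probably went past snug in the first round.

| Knob | Snug round (about 0.42 N m wanted) | Tight round (about 0.59 N m wanted) |
|---|---|---|
| Far right | about 0.44 | about 0.58 |
| Near left | read 0.43, but the second round suggests about 0.48 | about 0.58 |
| Far left | about 0.44 | about 0.59 |
| Near right | about 0.44 | about 0.59 |

- **How firm these numbers are:** single wrist-moment readings scattered by about 0.03 N m. I averaged them with the wrist joint's torque, which rose at about 0.41 N m per radian (you gave 0.42). The two disagreed slightly: the last moment readings of the second round were 0.55, 0.60, 0.53 and 0.60 N m, in table order. The far-left and near-right knobs each got a last 2° after that, with no further torque reading.
- **Forces:** the largest wrist force I read was about 29 N, when the far-right knob was first gripped about 3 mm off centre; it eased at the next move. The force readings come only at the end of each move.
- **Final view:** all knobs were in place, and the cover, pin tin and masking tape looked undisturbed. The gripper was open and about 11 cm above the knobs.

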